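# Put the press tools back in their holders

## Task

Put the four steel press tools away, each in its own blue holder: the wide sleeve upright over the thick peg, the narrow sleeve upright over the thin peg, the flanged punch standing on its flange inside the round rim, and the oblong block lying flat inside the oblong rim. Set each one right down on the plate, without dropping it, and leave the two brown pressed rings where they lie.

Things in the scene. Friction and masses are not known exactly. Their poses are not given: they have to be found in the camera images.
- wide_sleeve: Plain steel tube standing upright on the bench, the wider of two: outside diameter 58, bore 40 right through, height 50 mm, 0.4 to 0.65 kg. Origin: centre of its underside; z up along its axis.
- narrow_sleeve: Plain steel tube standing upright on the bench, the narrower of two: outside diameter 40, bore 26 right through, height 50 mm, 0.2 to 0.33 kg. Origin: centre of its underside; z up along its axis.
- punch: Solid steel punch standing on its flange: flange diameter 56, 14 mm thick, at the bottom; above it a round stem of diameter 28 up to a total height of 70 mm; 0.4 to 0.67 kg. Origin: centre of the flange's underside; z up along the stem.
- block: Solid oblong steel block lying flat on the bench: 70 (its x) x 34 (its y) x 34 mm high, two dark dots on top, 0.5 to 0.78 kg. Origin: centre of its underside. Its yaw is within 0.6 rad of the world axes.
- thick_peg_holder: Fixed blue base plate 110 (x) x 90 (y) x 12 mm, dark screw heads at its corners, with an upright round steel peg of diameter 22 at its centre, standing 30 mm above the plate (top 42 mm above the bench). Holder of the wide sleeve. Origin: centre of the plate's underside. Its yaw is within 0.5 rad of the world axes.
- thin_peg_holder: Fixed blue base plate 110 (x) x 90 (y) x 12 mm, dark screw heads at its corners, with an upright round steel peg of diameter 10 at its centre, standing 30 mm above the plate (top 42 mm above the bench). Holder of the narrow sleeve. Origin: centre of the plate's underside. Its yaw is within 0.5 rad of the world axes.
- round_tray_holder: Fixed blue base plate 110 (x) x 90 (y) x 12 mm, dark screw heads at its corners, with a round steel rim at its centre, 76 mm inside diameter, 4 mm thick, 8 mm high above the plate, which the punch's flange stands within. Holder of the punch. Origin: centre of the plate's underside. Its yaw is within 0.5 rad of the world axes.
- oblong_tray_holder: Fixed blue base plate 110 (x) x 90 (y) x 12 mm, dark screw heads at its corners, with an oblong steel rim at its centre, inside 90 (along its x) x 54 mm (along its y), 4 mm thick, 8 mm high above the plate, which the block lies within, long side along long side. Holder of the block. Origin: centre of the plate's underside. Its yaw is within 0.5 rad of the world axes.
- brown_ring1: Loose brown pressed ring lying flat, outside diameter 76, hole 44, height 28 mm, 0.2 kg; not to be moved. Origin: centre of its underside.
- brown_ring2: A second brown pressed ring, the same as the first; not to be moved. Origin: centre of its underside.
Not all that is in view belongs to the job. Leave any green look-alike of the wide_sleeve alone. Leave any turquoise look-alike of the punch alone.

How it is judged:
At the end, for the whole second after the job is handed in: Each tool rests flat on its own holder's plate (underside within 4 mm, tilt under 0.1 rad, still), centred on peg or rim: wide sleeve within 12 mm, narrow sleeve 11 mm, punch 13 mm, block 16 mm with its long side along the rim's within 0.4 rad (horizontal distance between wide_sleeve and thick_peg_holder below 0.012 m and z of wide_sleeve in the frame of thick_peg_holder below 0.016 m and angle between each of wide_sleeve, narrow_sleeve, punch, block's own z axis and vertical below 0.1 rad and linear speed of each of wide_sleeve, narrow_sleeve, punch, block below 0.02 m/s and horizontal distance between narrow_sleeve and thin_peg_holder below 0.011 m and z of narrow_sleeve in the frame of thin_peg_holder below 0.016 m and horizontal distance between punch and round_tray_holder below 0.013 m and z of punch in the frame of round_tray_holder below 0.016 m and horizontal distance between block and oblong_tray_holder below 0.016 m and z of block in the frame of oblong_tray_holder below 0.016 m and angle between the x axis of block and the x axis of oblong_tray_holder, either way round below 0.4 rad); the robot touches nothing.
It fails at once if a brown ring is pushed more than 30 mm from its place or tipped (distance of any of brown_ring1, brown_ring2 from where it was at the start of the episode above 0.03 m or angle between any of brown_ring1, brown_ring2's own z axis and vertical above 0.5 rad).
It fails at once if a steel tool is dropped: it falls free of the fingers from more than about 20 mm above its holder's plate ((height (world z) of wide_sleeve above 0.03 m and linear speed of wide_sleeve above 0.3 m/s and contact force between wide_sleeve and the fingers below 0.1 N) or (height (world z) of narrow_sleeve above 0.03 m and linear speed of narrow_sleeve above 0.3 m/s and contact force between narrow_sleeve and the fingers below 0.1 N) or (height (world z) of punch above 0.03 m and linear speed of punch above 0.3 m/s and contact force between punch and the fingers below 0.1 N) or (height (world z) of block above 0.03 m and linear speed of block above 0.3 m/s and contact force between block and the fingers below 0.1 N)).
It also fails if it takes over 115 s, if anything falls off the work surface, if the arm or the gripper's body presses on something with over 40 N, if the wrist force passes 120 N, or if a joint passes its speed limit or range.

## Robot

A 7-joint arm with a two-finger parallel gripper is mounted at the origin on the work surface. World frame = base frame: x ahead of the robot, y to its left, z up, the work surface at z = 0. Lengths are in m, angles in rad, forces in N, time in s.
With the tool pointing down it reaches from about 0.425 to 1.025 m from the base axis. Payload 9.4 kg.
Tool frame: the origin (TCP) lies at the very end of the fingers, on their centre line; the grasp point (between the pads) lies 19 mm behind it; z points along the fingers, y is the line along which they close (so a half turn about z gives the same grasp; the last joint's range is limited). The gripper opens to 85 mm and grips with 20 to 120 N. Pads are 22 mm wide; open, the fingers measure 114 mm over their backs; the gripper's body (76 mm by 85 mm) begins 54 mm behind the grasp point. The pads swing forward as they close: fully open they stand 13 mm farther back than shut.
Start: joints at [-1.317, 0.599, -0.003, 1.599, 0.002, 0.943, -0.08], TCP at [0.235, 0.686, 0.231] pointing down, gripper open.
Joint ranges: [-2.57, 2.57], [-0.35, 1.97], [-1.29, 1.29], [0.11, 2.56], [-1.05, 4.19], [0.11, 1.86], [-2.63, 2.63]. Speed limits (rad/s): [2.22, 2.22, 3.01, 3.01, 3.14, 3.14, 3.14].

## Interface

Orientations are given as [roll, pitch, yaw] about the fixed x, y, z axes, in that order (R = Rz(yaw) Ry(pitch) Rx(roll)).
In Python, from workcell import sensors, imaging, ticket gives the robot as it stands.
- The arm moves only by the tool jog_arm, never from a script. Its arguments are lists of equal length, an entry for each row: "dp": the shift along the world's x, y, z scaled (see below), a list of three; "rotation": the turn, a rotation vector about the world's x, y, z scaled (see below), a list of three. A call has 1 to 12 rows; each row is the pose to reach, as a shift and turn from the pose commanded when the call began; what a row does not reach only later rows make up. The controller multiplies each number of a shift by 500 mm and each number of a turn by 45 degrees. A row lasts 1/10 s, in which the tool goes at most 50 mm and 8.59 degrees, less where a joint would pass 70% of its speed; a pose out of reach is approached as far as the arm can. A call with a number of a shift or a turn outside -1 to 1 is refused whole. A call with a gripper value outside its range is refused whole. "jaw" is the opening, from 0 (shut) to 1 (fully open), set as the call begins (left out, the last holds). The fingers move at their own pace and stop on an object; "newtons" is the grip in N (left out, the last holds). Time passes only in rows, so rows that repeat a pose let the fingers close. It gives the time, the measured TCP pose, the force, the opening and the grip force at its end, in the units of the state.
- sensors.sense(): the state, without advancing time (a new reading comes with each control period).
- imaging.grab_frame(name): name is "side" or "top" or "wrist"; returns a dict with "img" (384x512x3 uint8, red, green, blue), "range_z" (384x512 float32, m along the optical axis (not along the pixel's ray), 0 where there is no reading), "fx", "fy", "cx", "cy" (pixels), "pose" (4x4, takes a point from camera to world coordinates); the wrist camera has in their place "mount" (4x4, takes a point from camera to tool coordinates, whose origin is the TCP and whose axes are the flange's). Camera axes: x right, y up, looking along -z (the intrinsics and any distortion apply to the point x, -y, -z); pixel columns grow to the right and rows downward; lengths in m; the calibration is good to about 2 mm. The wrist camera is an equidistant fisheye: a pixel r from the principal point sees the ray r / f radians off the axis. A picture is of the moment at which its call begins: read the wrist's pose just before it.
- ticket.close_job(): hands the job in; it is judged then, once.
The state is a dict: "time": time; "joint_positions": joint angles; "qvel": joint speeds; "joint_torque": joint torques, N m; "tool_pos": TCP position; "tcp_rot": TCP orientation; "ft_force": force on the tool from outside, world axes, zero at the start; "wrist_torque": the same for the moment, N m; "width": finger opening in m; "grasp_force": force on a finger pad.
Only numpy, scipy, OpenCV 4.12 (cv2) and the standard library are available. Lean on these libraries where they do the work, as an engineer would, in place of code of your own. Each camera call takes 0.05 s, during which the arm holds its last target. There are 200 camera calls.

## Working session

There is one attempt and no reset: what is moved stays moved. The work goes in short steps, Python scripts to look and compute and a tool call to move; the robot and the scene stay as the last step left them, time stands still between calls to the robot, and variables do not carry over. Pictures are saved under pics/ and viewed, at most 14 in all, crops included, and the job is handed in when it is done.

Besides the shell and the picture viewer there is one more tool, called after "Emit:" as a command line: name --argument value ..., lists and objects as JSON in quotes. jog_arm: Moves the arm, as the interface text tells. Its arguments: {"type":"object","properties":{"dp":{"type":"array","items":{"type":"array","items":{"type":"number","minimum":-1,"maximum":1}}},"rotation":{"type":"array","items":{"type":"array","items":{"type":"number","minimum":-1,"maximum":1}}},"jaw":{"type":"number"},"newtons":{"type":"number"}},"required":["dp","rotation"]}

```bash
mkdir -p pics
python3 - <<'E'
from workcell import sensors, imaging
import cv2,numpy as np
print(sensors.sense())
for n in ["top","side"]:
    f=imaging.grab_frame(n); np.savez(f"{n}.npz",**f)
    cv2.imwrite(f"pics/{n}0.png",cv2.resize(f["img"][:,:,::-1],(800,600)))
    print(n,f["fx"],f["fy"],f["cx"],f["cy"],f["pose"],[k for k in f], (f["range_z"]>0).mean())
E
```

```text
{'time': 0.0, 'joint_positions': array([-1.31669749,  0.60011737, -0.00255252,  1.60012779,  0.00180333,
        0.94288467, -0.07976094]), 'qvel': array([ 4.84730051e-04, -1.53069122e-05,  4.64011423e-06, -2.73145205e-04,
        5.52180382e-04, -2.12848598e-04,  1.04213531e-03]), 'joint_torque': array([ 1.02647111e-03, -7.76460242e+01,  1.56489015e+00, -2.58014649e+01,
        1.22668603e-02,  8.97832710e-03, -9.84414385e-06]), 'tool_pos': array([0.23533842, 0.68524873, 0.23042316]), 'tcp_rot': array([-3.14006393e+00,  1.38460846e-04,  2.81090111e+00]), 'ft_force': array([-0.22319664, -0.33382479,  0.0208166 ]), 'wrist_torque': array([-0.01942517,  0.00818007,  0.02781708]), 'grasp_force': 0.0, 'width': 0.08550714201109162}
top 463.60522466070256 463.60522466070256 252.08068772624276 186.0696466626582 [[-0.06776497  0.96873382 -0.2386686   0.18810652]
 [-0.99769941 -0.06532974  0.01810854  0.00240694]
 [ 0.0019502   0.23934664  0.97093222  1.16010504]
 [ 0.          0.          0.          1.        ]] ['img', 'range_z', 'fx', 'fy', 'cx', 'cy', 'pose'] 0.9960123697916666
side 422.70292863992364 422.70292863992364 256.3591341312124 195.14776862654105 [[ 0.94482694  0.20317214 -0.25694968  0.16848585]
 [-0.32688594  0.63546087 -0.69952489 -0.71190753]
 [ 0.0211575   0.7449232   0.66681466  0.72906434]
 [ 0.          0.          0.          1.        ]] ['img', 'range_z', 'fx', 'fy', 'cx', 'cy', 'pose'] 0.9958546956380209
```

View pics/top0.png

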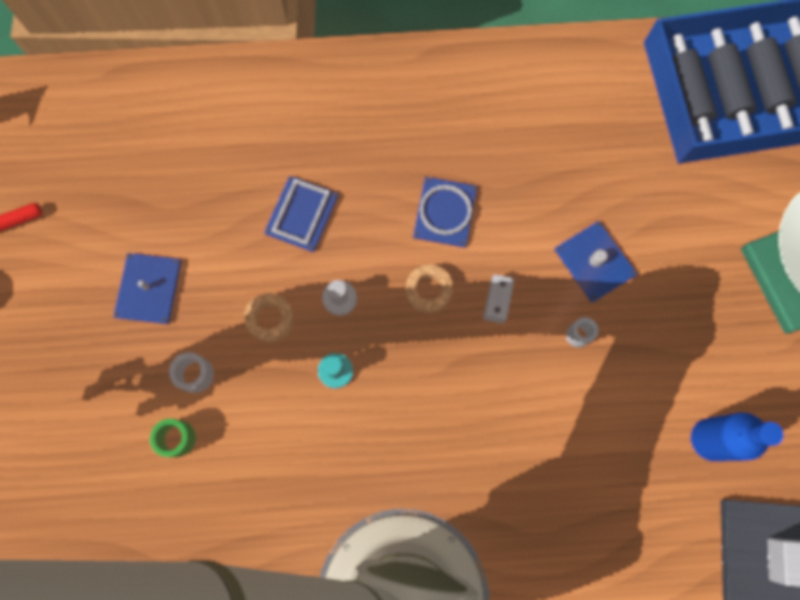

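View pics/side0.png

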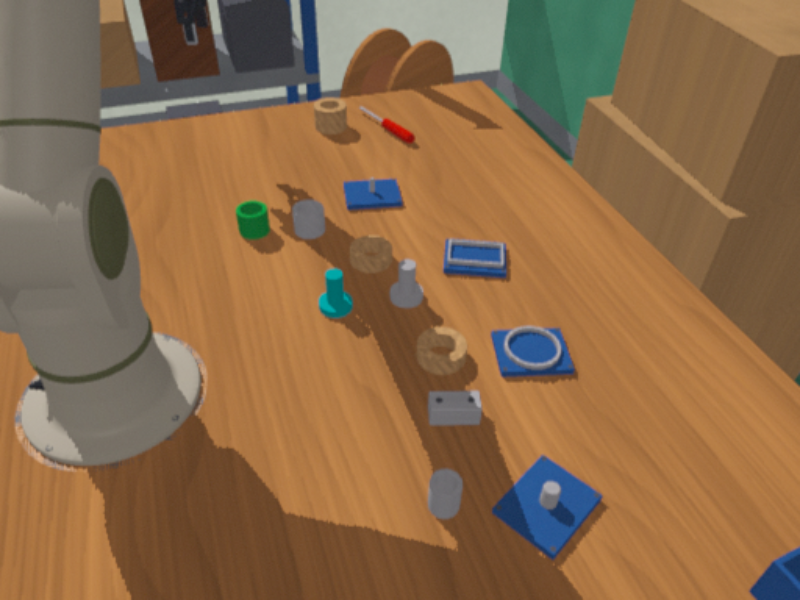

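Top view (800x600): candidates are wide sleeve at (190,372) against the green look-alike at (171,437). Punch at (340,297) against the turquoise one at (336,370). Narrow sleeve at (582,332), block at (498,298). The brown rings are at (268,316) and (429,288). Holders: thin peg (148,285), oblong (302,213), round (445,210), thick peg (597,260). I choose the grey steel ones. Now I'll measure them from depth.

```bash
cat > h.py <<'E'
import numpy as np,cv2
def world(f):
    v,u=np.mgrid[0:384,0:512]; z=f["range_z"]
    P=np.stack([(u-f["cx"])/f["fx"]*z,-(v-f["cy"])/f["fy"]*z,-z],-1)
    T=f["pose"]; return P@T[:3,:3].T+T[:3,3]
def cast(f,u,v,h):
    d=f["pose"][:3,:3]@np.array([(u-f["cx"])/f["fx"],-(v-f["cy"])/f["fy"],-1.]); o=f["pose"][:3,3]
    return o+d*(h-o[2])/d[2]
E
python3 - <<'E'
from h import *
S={n:np.load(n+".npz") for n in("top","side")}
W={n:world(S[n]) for n in S}
f=S["top"]
px=dict(wide=(190,372,.05),green=(171,437,.05),punch=(340,292,.07),turq=(336,370,.07),ring1=(268,316,.028),ring2=(429,288,.028),block=(498,298,.034),narrow=(582,332,.05),thin=(148,285,.012),obl=(302,213,.012),rnd=(445,210,.012),thick=(597,262,.012))
for n,(u,v,h) in px.items():
    c=cast(f,u*.64,v*.64,h)[:2]
    for s in W:
        P=W[s]; near=np.hypot(P[...,0]-c[0],P[...,1]-c[1])<.075
        q=P[near&(abs(P[...,2]-h)<.005)]
        if len(q)<5: print(n,s,len(q)); continue
        hull=q[:,:2].astype(np.float32)
        (cx,cy),r=cv2.minEnclosingCircle(hull); rc,sz,a=cv2.minAreaRect(hull)
        print(n,s,len(q),"circ",np.round([cx,cy,2*r],4),"rect",np.round(rc,4),np.round(sz,4),round(a,1),"zmed",round(np.median(q[:,2]),4),"zmax",round(P[near][:,2].max(),3))
# colour-based: blue plates in top view
hsv=cv2.cvtColor(f["img"],cv2.COLOR_RGB2HSV)
m=cv2.inRange(hsv,(105,100,50),(130,255,255))
for c in cv2.findContours(m,cv2.RETR_EXTERNAL,cv2.CHAIN_APPROX_NONE)[0]:
    if 500<cv2.contourArea(c)<4000:
        q=np.array([cast(f,*p[0],.012)[:2] for p in c],np.float32); r=cv2.minAreaRect(q); print("plate",np.round(r[0],4),np.round(r[1],4),round(r[2],1))
E
```

```text
wide top 237 circ [0.3325 0.3102 0.1046] rect [0.3326 0.3065] [0.0554 0.1025] 88.2 zmed 0.0485 zmax 0.054
wide side 130 circ [0.3528 0.3043 0.0604] rect [0.3534 0.3044] [0.0556 0.0579] 34.0 zmed 0.049 zmax 0.053
green top 248 circ [0.2799 0.3273 0.1049] rect [0.2805 0.3351] [0.0572 0.1022] 89.0 zmed 0.0484 zmax 0.053
green side 131 circ [0.2782 0.3241 0.1043] rect [0.2783 0.3246] [0.0564 0.1028] 75.4 zmed 0.0488 zmax 0.053
punch top 99 circ [0.4655 0.0704 0.0278] rect [0.4651 0.0703] [0.026  0.0261] 40.8 zmed 0.068 zmax 0.072
punch side 74 circ [0.4642 0.0677 0.0297] rect [0.4633 0.0678] [0.0277 0.0259] 86.1 zmed 0.0696 zmax 0.073
turq top 106 circ [0.3468 0.0827 0.0282] rect [0.3469 0.0828] [0.0263 0.0268] 42.7 zmed 0.0687 zmax 0.074
turq side 80 circ [0.3454 0.0807 0.0306] rect [0.3453 0.081 ] [0.0286 0.0271] 88.2 zmed 0.0692 zmax 0.073
ring1 top 436 circ [0.4388 0.1843 0.0759] rect [0.4389 0.185 ] [0.0738 0.0735] 15.2 zmed 0.0265 zmax 0.034
ring1 side 279 circ [0.4378 0.1826 0.0791] rect [0.437  0.1821] [0.0753 0.0718] 71.7 zmed 0.0273 zmax 0.032
ring2 top 433 circ [ 0.4694 -0.075
[... 950 characters left out ...]
9 zmax 0.028
obl side 670 circ [0.6148 0.125  0.1379] rect [0.6129 0.1244] [0.0944 0.1086] 64.2 zmed 0.0119 zmax 0.023
rnd top 1158 circ [ 0.6011 -0.1151  0.1393] rect [ 0.6024 -0.1143] [0.0894 0.1111] 74.8 zmed 0.011 zmax 0.024
rnd side 1119 circ [ 0.6006 -0.1167  0.1393] rect [ 0.6014 -0.116 ] [0.0948 0.1107] 75.3 zmed 0.0118 zmax 0.022
thick top 1286 circ [ 0.4988 -0.3561  0.139 ] rect [ 0.4993 -0.3555] [0.1101 0.0919] 27.8 zmed 0.0109 zmax 0.047
thick side 2258 circ [ 0.4991 -0.357   0.1402] rect [ 0.4992 -0.3565] [0.1128 0.09  ] 27.9 zmed 0.0117 zmax 0.045
plate [ 0.2028 -0.5358] [0.1421 0.0699] 89.2
plate [0.5031 0.3827] [0.0856 0.1053] 79.0
plate [ 0.4987 -0.3536] [0.1061 0.0885] 28.2
```

Run:
```python
from h import *
for n in("top","side"):
    f=np.load(n+".npz"); P=world(f)
    for nm,c in(("wide",(.353,.304)),("green",(.26,.325))):
        q=P[(np.hypot(P[...,0]-c[0],P[...,1]-c[1])<.042)&(abs(P[...,2]-.05)<.005)][:,:2].astype(np.float32)
        print(n,nm,len(q),cv2.minEnclosingCircle(q))
    for nm,c in(("thin",(.502,.382)),("thick",(.499,-.356))):
        q=P[(np.hypot(P[...,0]-c[0],P[...,1]-c[1])<.03)&(P[...,2]>.038)]
        print(n,nm,len(q),cv2.minEnclosingCircle(q[:,:2].astype(np.float32)) if len(q) else 0)
im=np.load("top.npz")["img"][165:300,85:395,::-1]
cv2.imwrite("pics/crop.png",cv2.resize(im,(775,338),interpolation=cv2.INTER_CUBIC))
```

```text
top wide 234 ((0.3557676076889038, 0.30636900663375854), 0.028906790539622307)
top green 242 ((0.2570613622665405, 0.3351791799068451), 0.029354054480791092)
top thin 11 ((0.5018170475959778, 0.3820558786392212), 0.0037486457731574774)
top thick 49 ((0.4987368881702423, -0.3545694053173065), 0.010194347240030766)
side wide 130 ((0.3527880609035492, 0.3043240010738373), 0.03020104207098484)
side green 129 ((0.2545629143714905, 0.3323209583759308), 0.03010815568268299)
side thin 7 ((0.5013571977615356, 0.37947243452072144), 0.004360045772045851)
side thick 89 ((0.49791842699050903, -0.3569795489311218), 0.010945492424070835)
```

View pics/crop.png

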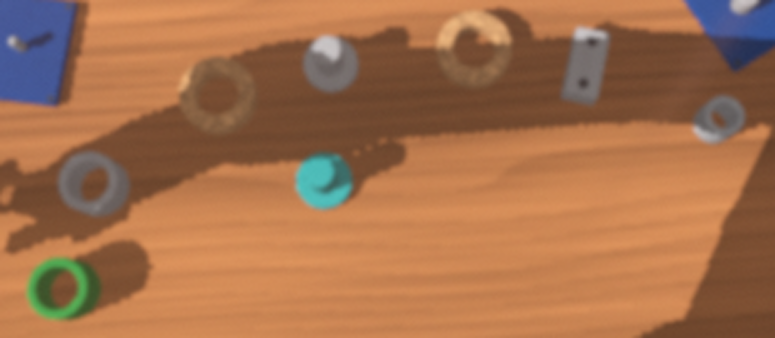

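The crop shows the grey wide tube at (93,184), clearly apart from the green look-alike at (62,288). The grey punch is at (330,62), with the turquoise one at (324,180).

Emit:
jog_arm --dp '[[0.238,-0.76,-0.16],[0.238,-0.76,-0.16],[0.238,-0.76,-0.16],[0.238,-0.76,-0.16],[0.238,-0.76,-0.16],[0.238,-0.76,-0.16],[0.238,-0.76,-0.16],[0.238,-0.76,-0.16],[0.238,-0.76,-0.16],[0.238,-0.76,-0.16],[0.238,-0.76,-0.16],[0.238,-0.76,-0.16]]' --rotation '[[0,0,0],[0,0,0],[0,0,0],[0,0,0],[0,0,0],[0,0,0],[0,0,0],[0,0,0],[0,0,0],[0,0,0],[0,0,0],[0,0,0]]' --jaw 1 --newtons 80

```text
time: 1.3
tool_pos: [0.3542, 0.3076, 0.1515]
tcp_rot: [3.14, 0.0, 2.813]
ft_force: [0.4, -0.6, 0.5]
width: 0.0856
grasp_force: 0.0
```

Emit:
jog_arm --dp '[[0,-0.002,-0.1],[0,-0.002,-0.15],[0,-0.002,-0.2],[0,-0.002,-0.22],[0,-0.002,-0.24],[0,-0.002,-0.26],[0,-0.002,-0.278],[0,-0.002,-0.278],[0,-0.002,-0.278]]' --rotation '[[0,0,0],[0,0,0],[0,0,0],[0,0,0],[0,0,0],[0,0,0],[0,0,0],[0,0,0],[0,0,0]]'

```text
time: 2.2
tool_pos: [0.3546, 0.3047, 0.0125]
tcp_rot: [3.142, 0.0, 2.811]
ft_force: [-0.2, 0.3, 0.5]
width: 0.0856
grasp_force: 0.0
```

Emit:
jog_arm --dp '[[0,0,0],[0,0,0],[0,0,0],[0,0,0],[0,0,0],[0,0,0],[0,0,0],[0,0,0]]' --rotation '[[0,0,0],[0,0,0],[0,0,0],[0,0,0],[0,0,0],[0,0,0],[0,0,0],[0,0,0]]' --jaw 0

```text
time: 3.0
tool_pos: [0.3554, 0.3059, 0.0135]
tcp_rot: [3.138, 0.001, 2.812]
ft_force: [0.9, 1.6, 13.4]
width: 0.0566
grasp_force: 82.1
```

Emit:
jog_arm --dp '[[0,0,0.04],[0,0,0.1],[0,0,0.18],[0,0,0.24],[0,0,0.24],[0.1,-0.1,0.24],[0.2,-0.2,0.24],[0.3,-0.3,0.24],[0.35,-0.4,0.24],[0.4,-0.5,0.24],[0.4,-0.6,0.24],[0.4,-0.6,0.24]]' --rotation '[[0,0,0],[0,0,0],[0,0,0],[0,0,0],[0,0,0],[0,0,0],[0,0,0],[0,0,0],[0,0,0],[0,0,0],[0,0,0],[0,0,0]]'

```text
time: 4.2
tool_pos: [0.5485, 0.0192, 0.1305]
tcp_rot: [-3.141, -0.002, 2.811]
ft_force: [0.4, 0.3, -5.5]
width: 0.0566
grasp_force: 87.1
```

Emit:
jog_arm --dp '[[-0.02,-0.1,0],[-0.04,-0.2,0],[-0.06,-0.3,0],[-0.08,-0.4,0],[-0.1,-0.5,0],[-0.11,-0.6,0],[-0.11,-0.68,0],[-0.11,-0.72,0],[-0.11,-0.72,0],[-0.11,-0.72,0],[-0.11,-0.72,0],[-0.11,-0.72,0]]' --rotation '[[0,0,0],[0,0,0],[0,0,0],[0,0,0],[0,0,0],[0,0,0],[0,0,0],[0,0,0],[0,0,0],[0,0,0],[0,0,0],[0,0,0]]'

```text
time: 5.4
tool_pos: [0.494, -0.3372, 0.1318]
tcp_rot: [3.141, -0.001, 2.813]
ft_force: [-0.4, -0.6, -5.2]
width: 0.0566
grasp_force: 87.2
```

Run:
```python
from workcell import sensors, imaging
from h import *
s=sensors.sense(); print(s["tool_pos"],s["joint_positions"][6])
f=imaging.grab_frame("side"); P=world(f)
u0,v0=330,230
cv2.imwrite("pics/s1.png",cv2.resize(f["img"][150:384,230:470,::-1],(720,600)))
q=P[(np.hypot(P[...,0]-.4985,P[...,1]+.356)<.04)&(P[...,2]>.09)&(P[...,2]<.2)]
print(len(q))
```

```text
[ 0.49400088 -0.33716257  0.1318255 ] 1.5899568781636246
705
```

View pics/s1.png

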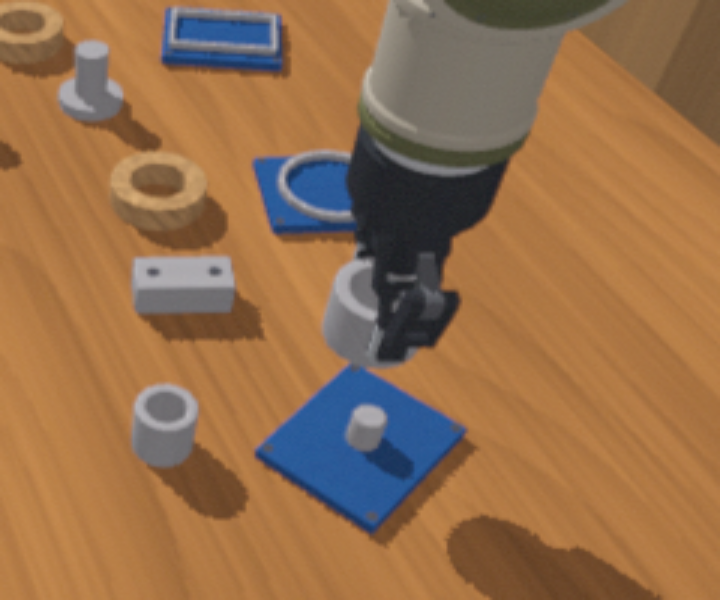

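The picture shows the wide sleeve gripped upright at about (375,310), short of the thick peg at (367,425). I let it settle.

Emit:
jog_arm --dp '[[0,0,0],[0,0,0],[0,0,0]]' --rotation '[[0,0,0],[0,0,0],[0,0,0]]'

```text
time: 5.75
tool_pos: [0.4939, -0.3386, 0.1324]
tcp_rot: [-3.142, 0.0, 2.811]
ft_force: [0.3, 0.4, -5.0]
width: 0.0567
grasp_force: 87.2
```

Emit:
jog_arm --dp '[[0.009,-0.035,0],[0.009,-0.035,0],[0.009,-0.035,-0.06],[0.009,-0.035,-0.1],[0.009,-0.035,-0.13],[0.009,-0.035,-0.16],[0.009,-0.035,-0.18],[0.009,-0.035,-0.195],[0.009,-0.035,-0.203],[0.009,-0.035,-0.208],[0.009,-0.035,-0.21],[0.009,-0.035,-0.21]]' --rotation '[[0,0,0],[0,0,0],[0,0,0],[0,0,0],[0,0,0],[0,0,0],[0,0,0],[0,0,0],[0,0,0],[0,0,0],[0,0,0],[0,0,0]]'

```text
time: 6.95
tool_pos: [0.4986, -0.3564, 0.0276]
tcp_rot: [-3.141, 0.001, 2.811]
ft_force: [-0.1, 0.4, -4.4]
width: 0.0564
grasp_force: 87.1
```

Emit:
jog_arm --dp '[[0,0,-0.002],[0,0,-0.004],[0,0,-0.004]]' --rotation '[[0,0,0],[0,0,0],[0,0,0]]'

```text
time: 7.25
tool_pos: [0.4985, -0.3565, 0.0257]
tcp_rot: [-3.141, 0.001, 2.811]
ft_force: [-0.7, 0.8, 0.8]
width: 0.0565
grasp_force: 87.5
```

Contact. Release and rise.

Emit:
jog_arm --dp '[[0,0,0],[0,0,0],[0,0,0],[0,0,0],[0,0,0],[0,0,0]]' --rotation '[[0,0,0],[0,0,0],[0,0,0],[0,0,0],[0,0,0],[0,0,0]]' --jaw 1

```text
time: 7.85
tool_pos: [0.4984, -0.3563, 0.0253]
tcp_rot: [-3.142, 0.0, 2.811]
ft_force: [0.1, 0.1, 0.3]
width: 0.0854
grasp_force: 0.0
```

Emit:
jog_arm --dp '[[0,0,0.04],[0,0,0.1],[0,0,0.18],[0,0,0.26],[0,0,0.26],[-0.1,0.04,0.26],[-0.2,0.08,0.26],[-0.24,0.085,0.26],[-0.24,0.085,0.26],[-0.24,0.085,0.26]]' --rotation '[[0,0,0],[0,0,0],[0,0,0],[0,0,0],[0,0,0],[0,0,0],[0,0,0],[0,0,0],[0,0,0],[0,0,0]]'

```text
time: 8.85
tool_pos: [0.3785, -0.3141, 0.1554]
tcp_rot: [-3.141, 0.001, 2.81]
ft_force: [0.5, -0.7, 0.6]
width: 0.0855
grasp_force: 0.0
```

Emit:
jog_arm --dp '[[0,0,-0.08],[0,0,-0.14],[0,0,-0.19],[0,0,-0.23],[0,0,-0.26],[0,0,-0.28],[0,0,-0.286],[0,0,-0.286]]' --rotation '[[0,0,0],[0,0,0],[0,0,0],[0,0,0],[0,0,0],[0,0,0],[0,0,0],[0,0,0]]'

```text
time: 9.65
tool_pos: [0.3789, -0.3138, 0.0119]
tcp_rot: [3.142, -0.0, 2.811]
ft_force: [0.6, 1.0, -0.2]
width: 0.0853
grasp_force: 0.0
```

Emit:
jog_arm --dp '[[0,0,0],[0,0,0],[0,0,0],[0,0,0],[0,0,0],[0,0,0],[0,0,0],[0,0,0]]' --rotation '[[0,0,0],[0,0,0],[0,0,0],[0,0,0],[0,0,0],[0,0,0],[0,0,0],[0,0,0]]' --jaw 0

```text
time: 10.45
tool_pos: [0.3787, -0.3139, 0.0132]
tcp_rot: [-3.141, 0.001, 2.811]
ft_force: [-0.3, 0.7, 11.3]
width: 0.0385
grasp_force: 79.1
```

Emit:
jog_arm --dp '[[0,0,0.04],[0,0,0.1],[0,0,0.18],[0,0,0.24],[0,0,0.24],[0.05,0.05,0.24],[0.12,0.13,0.24],[0.2,0.22,0.24],[0.27,0.31,0.24],[0.32,0.4,0.24],[0.34,0.5,0.24],[0.34,0.55,0.24]]' --rotation '[[0,0,0],[0,0,0],[0,0,0],[0,0,0],[0,0,0],[0,0,0],[0,0,0],[0,0,0],[0,0,0],[0,0,0],[0,0,0],[0,0,0]]'

```text
time: 11.65
tool_pos: [0.5493, -0.0365, 0.131]
tcp_rot: [3.141, -0.0, 2.811]
ft_force: [0.4, 0.1, -3.0]
width: 0.0386
grasp_force: 81.1
```

Emit:
jog_arm --dp '[[0,0.08,0],[0,0.16,0],[0,0.24,0],[0,0.32,0],[-0.02,0.4,0],[-0.04,0.48,0],[-0.06,0.56,0],[-0.08,0.64,0],[-0.09,0.72,0],[-0.09,0.78,0],[-0.09,0.82,0],[-0.09,0.82,0]]' --rotation '[[0,0,0],[0,0,0],[0,0,0],[0,0,0],[0,0,0],[0,0,0],[0,0,0],[0,0,0],[0,0,0],[0,0,0],[0,0,0],[0,0,0]]'

```text
time: 12.85
tool_pos: [0.5024, 0.3743, 0.1312]
tcp_rot: [3.141, -0.001, 2.814]
ft_force: [0.2, -1.1, -2.7]
width: 0.0382
grasp_force: 81.1
```

Emit:
jog_arm --dp '[[0,0,0],[0,0,0],[0,0,0]]' --rotation '[[0,0,0],[0,0,0],[0,0,0]]'

```text
time: 13.15
tool_pos: [0.5038, 0.3694, 0.1321]
tcp_rot: [-3.141, 0.0, 2.809]
ft_force: [0.0, 0.7, -2.6]
width: 0.0385
grasp_force: 81.1
```

Emit:
jog_arm --dp '[[-0.004,0.024,0],[-0.004,0.024,0],[-0.004,0.024,-0.06],[-0.004,0.024,-0.1],[-0.004,0.024,-0.13],[-0.004,0.024,-0.16],[-0.004,0.024,-0.18],[-0.004,0.024,-0.195],[-0.004,0.024,-0.205],[-0.004,0.024,-0.21],[-0.004,0.024,-0.212],[-0.004,0.024,-0.212]]' --rotation '[[0,0,0],[0,0,0],[0,0,0],[0,0,0],[0,0,0],[0,0,0],[0,0,0],[0,0,0],[0,0,0],[0,0,0],[0,0,0],[0,0,0]]'

```text
time: 14.35
tool_pos: [0.5015, 0.3833, 0.0266]
tcp_rot: [3.141, 0.0, 2.811]
ft_force: [0.2, -0.1, -3.2]
width: 0.0387
grasp_force: 81.1
```

Emit:
jog_arm --dp '[[0,-0.002,-0.002],[0,-0.002,-0.003],[0,-0.002,-0.003]]' --rotation '[[0,0,0],[0,0,0],[0,0,0]]'

```text
time: 14.65
tool_pos: [0.5015, 0.3822, 0.0253]
tcp_rot: [3.141, 0.0, 2.811]
ft_force: [-0.7, -1.1, 4.2]
width: 0.0387
grasp_force: 81.8
```

Emit:
jog_arm --dp '[[0,0,0],[0,0,0],[0,0,0],[0,0,0],[0,0,0],[0,0,0.04],[0,0,0.12],[0,0,0.2],[0,0,0.26],[0,0,0.26]]' --rotation '[[0,0,0],[0,0,0],[0,0,0],[0,0,0],[0,0,0],[0,0,0],[0,0,0],[0,0,0],[0,0,0],[0,0,0]]' --jaw 1

```text
time: 15.65
tool_pos: [0.5031, 0.3836, 0.1592]
tcp_rot: [3.135, 0.004, 2.81]
ft_force: [-0.2, 0.3, -0.0]
width: 0.085
grasp_force: 0.0
```

Emit:
jog_arm --dp '[[-0.074,-0.626,0],[-0.074,-0.626,0],[-0.074,-0.626,0],[-0.074,-0.626,0],[-0.074,-0.626,0],[-0.074,-0.626,0],[-0.074,-0.626,0],[-0.074,-0.626,0],[-0.074,-0.626,0],[-0.074,-0.626,0],[-0.074,-0.626,0]]' --rotation '[[0,0,0],[0,0,0],[0,0,0],[0,0,0],[0,0,0],[0,0,0],[0,0,0],[0,0,0],[0,0,0],[0,0,0],[0,0,0]]'

```text
time: 16.75
tool_pos: [0.4645, 0.0707, 0.1546]
tcp_rot: [3.141, -0.0, 2.813]
ft_force: [0.3, -0.4, 0.1]
width: 0.0854
grasp_force: 0.0
```

Emit:
jog_arm --dp '[[0,-0.002,-0.08],[0,-0.002,-0.14],[0,-0.002,-0.19],[0,-0.002,-0.22],[0,-0.002,-0.24],[0,-0.002,-0.255],[0,-0.002,-0.26],[0,-0.002,-0.26]]' --rotation '[[0,0,0],[0,0,0],[0,0,0],[0,0,0],[0,0,0],[0,0,0],[0,0,0],[0,0,0]]'

```text
time: 17.55
tool_pos: [0.4644, 0.0684, 0.0249]
tcp_rot: [3.141, 0.0, 2.811]
ft_force: [0.3, 0.8, 0.1]
width: 0.0855
grasp_force: 0.0
```

Emit:
jog_arm --dp '[[0,0,0],[0,0,0],[0,0,0],[0,0,0],[0,0,0],[0,0,0],[0,0,0],[0,0,0],[0,0,0]]' --rotation '[[0,0,0],[0,0,0],[0,0,0],[0,0,0],[0,0,0],[0,0,0],[0,0,0],[0,0,0],[0,0,0]]' --jaw 0

```text
time: 18.45
tool_pos: [0.4651, 0.0688, 0.0254]
tcp_rot: [3.14, 0.002, 2.811]
ft_force: [-0.3, 2.6, 9.1]
width: 0.0257
grasp_force: 78.0
```

Emit:
jog_arm --dp '[[0,0,0.04],[0,0,0.1],[0,0,0.16],[0,0,0.2],[0.05,0,0.2],[0.12,-0.04,0.2],[0.19,-0.12,0.2],[0.24,-0.2,0.2],[0.272,-0.28,0.2],[0.272,-0.34,0.2],[0.272,-0.366,0.2],[0.272,-0.366,0.2]]' --rotation '[[0,0,0],[0,0,0],[0,0,0],[0,0,0],[0,0,0],[0,0,0],[0,0,0],[0,0,0],[0,0,0],[0,0,0],[0,0,0],[0,0,0]]'

```text
time: 19.65
tool_pos: [0.5989, -0.1177, 0.1239]
tcp_rot: [-3.14, -0.002, 2.807]
ft_force: [-0.6, 0.1, -5.9]
width: 0.0254
grasp_force: 79.7
```

Emit:
jog_arm --dp '[[0,0,0],[0,0,0],[0,0,0]]' --rotation '[[0,0,0],[0,0,0],[0,0,0]]'

```text
time: 19.95
tool_pos: [0.6003, -0.113, 0.1248]
tcp_rot: [3.141, -0.0, 2.813]
ft_force: [-0.0, 0.2, -6.0]
width: 0.0258
grasp_force: 79.7
```

Emit:
jog_arm --dp '[[0.002,-0.005,-0.05],[0.002,-0.005,-0.09],[0.002,-0.005,-0.12],[0.002,-0.005,-0.14],[0.002,-0.005,-0.155],[0.002,-0.005,-0.165],[0.002,-0.005,-0.17],[0.002,-0.005,-0.174],[0.002,-0.005,-0.174],[0.002,-0.005,-0.174]]' --rotation '[[0,0,0],[0,0,0],[0,0,0],[0,0,0],[0,0,0],[0,0,0],[0,0,0],[0,0,0],[0,0,0],[0,0,0]]'

```text
time: 20.95
tool_pos: [0.6016, -0.1174, 0.0382]
tcp_rot: [3.141, 0.001, 2.811]
ft_force: [-0.0, -0.1, -5.8]
width: 0.0261
grasp_force: 79.7
```

Emit:
jog_arm --dp '[[0,0.002,-0.001],[0,0.002,-0.002],[0,0.002,-0.002]]' --rotation '[[0,0,0],[0,0,0],[0,0,0]]'

```text
time: 21.25
tool_pos: [0.6015, -0.1163, 0.0375]
tcp_rot: [3.142, 0.001, 2.811]
ft_force: [-2.3, -0.1, 3.5]
width: 0.0258
grasp_force: 80.3
```

Emit:
jog_arm --dp '[[0,0,0],[0,0,0],[0,0,0],[0,0,0],[0,0,0],[0,0,0.04],[0,0,0.12],[0,0,0.2],[0,0,0.24],[0,0,0.24]]' --rotation '[[0,0,0],[0,0,0],[0,0,0],[0,0,0],[0,0,0],[0,0,0],[0,0,0],[0,0,0],[0,0,0],[0,0,0]]' --jaw 1

```text
time: 22.25
tool_pos: [0.603, -0.1166, 0.1601]
tcp_rot: [3.141, 0.005, 2.811]
ft_force: [1.0, 0.1, -0.7]
width: 0.0852
grasp_force: 0.0
```

Emit:
jog_arm --dp '[[-0.315,-0.142,0],[-0.315,-0.142,0],[-0.315,-0.142,0],[-0.315,-0.142,0],[-0.315,-0.142,0],[-0.315,-0.142,0],[-0.315,-0.142,0],[-0.315,-0.142,0]]' --rotation '[[0,0,0.058],[0,0,0.058],[0,0,0.058],[0,0,0.058],[0,0,0.058],[0,0,0.058],[0,0,0.058],[0,0,0.058]]' --jaw 0.8

```text
time: 23.05
tool_pos: [0.445, -0.1866, 0.1565]
tcp_rot: [3.141, 0.0, 2.858]
ft_force: [0.1, -0.1, 0.3]
width: 0.0683
grasp_force: 0.0
```

Emit:
jog_arm --dp '[[0,0,-0.08],[0,0,-0.14],[0,0,-0.2],[0,0,-0.24],[0,0,-0.27],[0,0,-0.285],[0,0,-0.293],[0,0,-0.293]]' --rotation '[[0,0,0],[0,0,0],[0,0,0],[0,0,0],[0,0,0],[0,0,0],[0,0,0],[0,0,0]]'

```text
time: 23.85
tool_pos: [0.4441, -0.1871, 0.0101]
tcp_rot: [3.142, -0.0, 2.857]
ft_force: [-0.0, -0.1, -0.4]
width: 0.0685
grasp_force: 0.0
```

Emit:
jog_arm --dp '[[0,0,0],[0,0,0],[0,0,0],[0,0,0],[0,0,0],[0,0,0],[0,0,0],[0,0,0]]' --rotation '[[0,0,0],[0,0,0],[0,0,0],[0,0,0],[0,0,0],[0,0,0],[0,0,0],[0,0,0]]' --jaw 0

```text
time: 24.65
tool_pos: [0.4443, -0.1874, 0.0113]
tcp_rot: [3.142, 0.002, 2.856]
ft_force: [-0.1, 1.9, 7.9]
width: 0.0322
grasp_force: 79.8
```

Emit:
jog_arm --dp '[[0,0,0.04],[0,0,0.1],[0,0,0.18],[0,0,0.26],[0,0,0.26],[0.08,0.08,0.26],[0.16,0.17,0.26],[0.22,0.26,0.26],[0.28,0.35,0.26],[0.31,0.44,0.26],[0.33,0.53,0.26],[0.34,0.58,0.26]]' --rotation '[[0,0,0],[0,0,0],[0,0,0],[0,0,0],[0,0,0],[0,0,0],[0,0,-0.03],[0,0,-0.06],[0,0,-0.1],[0,0,-0.14],[0,0,-0.17],[0,0,-0.187]]'

```text
time: 25.85
tool_pos: [0.6138, 0.1054, 0.1387]
tcp_rot: [-3.141, -0.001, 2.71]
ft_force: [0.3, 0.6, -5.5]
width: 0.0321
grasp_force: 81.6
```

Emit:
jog_arm --dp '[[0,0,0],[0,0,0],[0,0,0]]' --rotation '[[0,0,0],[0,0,0],[0,0,0]]'

```text
time: 26.15
tool_pos: [0.6129, 0.1013, 0.1391]
tcp_rot: [-3.139, -0.001, 2.709]
ft_force: [0.3, -0.8, -4.2]
width: 0.0321
grasp_force: 81.8
```

Emit:
jog_arm --dp '[[0.004,0.049,0],[0.004,0.049,-0.03],[0.004,0.049,-0.08],[0.004,0.049,-0.12],[0.004,0.049,-0.15],[0.004,0.049,-0.18],[0.004,0.049,-0.2],[0.004,0.049,-0.215],[0.004,0.049,-0.223],[0.004,0.049,-0.228],[0.004,0.049,-0.228],[0.004,0.049,-0.228]]' --rotation '[[0,0,0],[0,0,0],[0,0,0],[0,0,0],[0,0,0],[0,0,0],[0,0,0],[0,0,0],[0,0,0],[0,0,0],[0,0,0],[0,0,0]]'

```text
time: 27.35
tool_pos: [0.6161, 0.1273, 0.0267]
tcp_rot: [3.141, 0.001, 2.71]
ft_force: [0.2, 0.7, -6.2]
width: 0.0323
grasp_force: 81.8
```

Emit:
jog_arm --dp '[[0,0,-0.003],[0,0,-0.006],[0,0,-0.007],[0,0,-0.007]]' --rotation '[[0,0,0],[0,0,0],[0,0,0],[0,0,0]]'

```text
time: 27.75
tool_pos: [0.616, 0.1273, 0.0234]
tcp_rot: [3.141, 0.0, 2.709]
ft_force: [-2.3, 0.4, 3.8]
width: 0.0325
grasp_force: 83.0
```

Emit:
jog_arm --dp '[[0,0,0],[0,0,0],[0,0,0],[0,0,0],[0,0,0],[0,0,0.04],[0,0,0.12],[0,0,0.2],[0,0,0.28],[0,0,0.28],[0,0,0.28]]' --rotation '[[0,0,0],[0,0,0],[0,0,0],[0,0,0],[0,0,0],[0,0,0],[0,0,0],[0,0,0],[0,0,0],[0,0,0],[0,0,0]]' --jaw 0.8

```text
time: 28.85
tool_pos: [0.6162, 0.1272, 0.1638]
tcp_rot: [3.14, 0.002, 2.709]
ft_force: [-0.2, 0.9, -0.6]
width: 0.0683
grasp_force: 0.0
```

Emit:
jog_arm --dp '[[0,0.6,0.2],[0,0.6,0.2],[0,0.6,0.2],[0,0.6,0.2],[0,0.6,0.2],[0,0.6,0.2],[0,0.6,0.2],[0,0.6,0.2],[0,0.6,0.2],[0,0.6,0.2]]' --rotation '[[0,0,0],[0,0,0],[0,0,0],[0,0,0],[0,0,0],[0,0,0],[0,0,0],[0,0,0],[0,0,0],[0,0,0]]'

```text
time: 29.85
tool_pos: [0.6163, 0.4244, 0.2613]
tcp_rot: [-3.139, 0.0, 2.707]
ft_force: [0.7, -1.1, 0.5]
width: 0.0681
grasp_force: 0.0
```

Run:
```python
from workcell import sensors, imaging
from h import *
ims=[]
for n in("top","side"):
    f=imaging.grab_frame(n); P=world(f); ims.append(f["img"][:,:,::-1])
    for nm,c,h,c0 in(("wide",(.4985,-.356),.062,.04),("narrow",(.502,.381),.062,.03),("punch",(.6013,-.1158),.082,.03),("block",(.615,.126),.046,.045)):
        q=P[(np.hypot(P[...,0]-c[0],P[...,1]-c[1])<c0)&(abs(P[...,2]-h)<.006)]
        if len(q)<8: print(n,nm,len(q)); continue
        xy=q[:,:2].astype(np.float32); ctr,r=cv2.minEnclosingCircle(xy); rc=cv2.minAreaRect(xy)
        print(n,nm,len(q),"err mm",np.round((np.array(ctr)-c)*1000,1),"r",round(r,4),"zmed",round(np.median(q[:,2]),4),np.round(rc[1],3),round(rc[2],1))
cv2.imwrite("pics/end.png",cv2.resize(np.hstack(ims),(800,300)))
```

```text
top wide 229 err mm [ 0.4 -0.3] r 0.0301 zmed 0.0605 [0.056 0.057] 84.5
top narrow 0
top punch 98 err mm [ 0.3 -1.1] r 0.0145 zmed 0.0804 [0.025 0.028] 86.8
top block 347 err mm [0.8 1.1] r 0.0375 zmed 0.0445 [0.035 0.071] 64.2
side wide 420 err mm [-0.7 -2.6] r 0.0296 zmed 0.0613 [0.057 0.056] 28.1
side narrow 68 err mm [-1. -1.] r 0.0226 zmed 0.0606 [0.04  0.037] 31.9
side punch 103 err mm [-1.2 -2.6] r 0.0155 zmed 0.0813 [0.029 0.025] 60.4
side block 222 err mm [-3.3 -3.5] r 0.0362 zmed 0.0457 [0.038 0.068] 65.3
```

View pics/end.png

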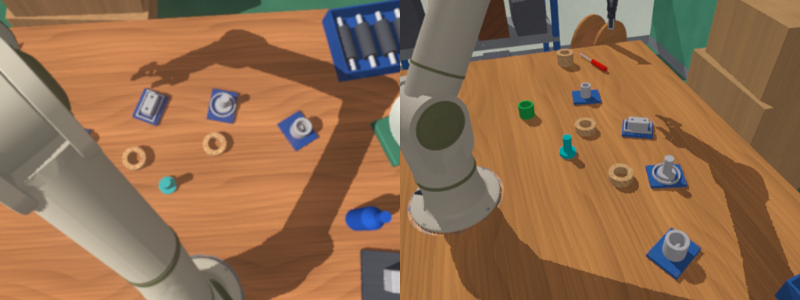

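The picture shows all four tools seated on their holders: narrow sleeve at (586,92), block at (638,127), punch at (667,172), wide sleeve at (676,247). The rings are in place and the measured heights match. Handing in.

```bash
python3 -c "
from workcell import ticket; print(ticket.close_job())"
```

```text
the job is handed in; nothing more can be done
None
```

All four steel tools are seated on their own holders, each measured within about 5 mm of centre and at the right height, the brown rings look undisturbed, and I handed the job in at about 30 s; no verdict was returned.

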